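Seat a sample tube on the splined homogeniser drive and keep it pressed

TASK

Take the red-capped sample tube from the dark grey stand and, keeping it cap-down all the way, fit it into the round collar on top of the homogeniser: turn it until the ribs on the cap mesh with the collar's grooves and slide it fully home without ramming it. The drive runs only while the tube is pushed down on its sprung seat, so press it down to the stop, cap flush with the collar, and keep it there: the program finishes with the gripper still holding the tube and pressing it down. Leave the other two tubes and the bottle where they stand.

Things in the scene. Friction and masses are not known exactly. Their poses are not given: they have to be found in the camera images.
- red_tube_mid (a point): Tube to fit: closed clear tube with a RED ribbed cap, standing cap-down, about 70 g, 104 mm tall. Cap: the lowest 24 mm. Above it the body is round, 32 mm diameter, straight up to 92 mm above the cap's lower face, then narrows to a blunt end. This point: on the axis, half-way up (52 mm above the cap's lower face); z up along the axis, x through one of the cap's ribs.
- red_tube_cap (a point): Centre of the red cap's lower face, 52 mm below the tube's middle, same axes. Cap 38 mm in diameter with six equal ribs, one every 60 degrees, 6 mm wide, reaching 24 mm from the axis; their rounded lower ends begin 6 mm above the lower face, their tops are 22 mm above it. The nose below the ribs is plain and tapers to 33 mm; its underside is hollow.
- collar (a point): Centre of the mouth (upper rim) of the homogeniser's round black collar, 62 mm outside, 100 mm above the bench; z up, x through one groove. Six aluminium lands leave a 41 mm bore and six grooves, one every 60 degrees, 9 mm wide at the bore (1.5 mm play each side of a rib), 52 mm across their bottoms. Unmeshed, the ribs rest on the lands, cap face only 6 mm below the mouth.
- seat (a joint): Travel of the sprung seat at the collar's bottom: 0 = up, 0.006 m = down at its stop. A meshed cap meets it 18 mm below the mouth, cap 6 mm proud; at the stop the cap face is 24 mm below the mouth, cap top flush with the rim. It yields from 3 N, takes 9 N at the stop, and springs back. A brass cup on it (19 mm wide, 5 mm high) goes into the cap's hollow.
- drive: The homogeniser: a white box fixed to the bench, 155 x 175 mm at the foot, 66 mm high, panel on its -x side, with the collar on top. Origin on the bench right below the collar's centre; same axes as the collar. The box's middle lies 12.5 mm to +x of it.
- stand: Dark grey stand, a block 85 x 240 x 14 mm, fixed to the bench; origin at the centre of its underside, the long side along its y. Three square wells in a row along y, 75 mm apart, the middle one at the centre; each 54 x 54 mm, 8 mm deep, its floor 6 mm above the bench. Each well holds one tube, in any order.
- blue_tube_mid (a point): Middle of the same kind of tube with a BLUE cap, standing in the stand. Leave alone.
- white_tube_mid (a point): Middle of the same kind of tube with a WHITE cap, standing in the stand. Leave alone.
- bottle_mid (a point): Middle of an amber bottle with a blue cap, 60 mm in diameter, 135 mm high, standing loose on the bench. Leave alone.
There are look-alikes about, which are no part of the job. What is shaped like the part that bears red_tube_mid but green is not meant.

How it is judged:
By the outcome, as a careful person would: the job done as asked, in the order asked, and still so for the second after the job is handed in, while the arm keeps its last pose, push and grip.
It also fails if it takes over 54 s, if anything falls off the work surface, if the arm or the gripper's body presses on something with over 40 N, if the wrist force passes 120 N, or if a joint passes its speed limit or range.

ROBOT

A 6-joint arm with a two-finger parallel gripper is mounted at the origin on the work surface. World frame = base frame: x ahead of the robot, y to its left, z up, the work surface at z = 0. Lengths are in m, angles in rad, forces in N, time in s.
With the tool pointing down it reaches from about 0.375 to 0.975 m from the base axis. Payload 3.8 kg.
Tool frame: the origin (TCP) lies at the very end of the fingers, on their centre line; the grasp point (between the pads) lies 19 mm behind it; z points along the fingers, y is the direction in which the jaws open and shut (so a half turn about z gives the same grasp; the last joint's range is limited). The gripper opens to 85 mm and grips with 20 to 120 N. Pads are 22 mm wide; open, the fingers measure 114 mm over their backs; the gripper's body (76 mm by 85 mm) begins 54 mm behind the grasp point. The pads swing forward as they close: fully open they stand 13 mm farther back than shut.
Start: joints at [1.199, 0.264, 1.604, -0, 1.274, -0.037], TCP at [0.222, 0.638, 0.231] pointing down, gripper open.
Joint ranges: [-2.63, 2.63], [-0.94, 2.18], [0.31, 2.57], [-1.31, 4.45], [0, 2.66], [-2.55, 2.55]. Speed limits (rad/s): [2.57, 2.57, 3.14, 3.14, 3.14, 3.14].

INTERFACE

Orientations are given as a rotation vector (axis times angle).
In Python, from workcell import bot gives the robot as it stands.
- The arm moves only by the tool jog_arm, never from a script. Its argument "plan" is a list of rows, each an object of numbers: "claw": the closure, from 0 (fully open) to 1 (shut); "x", "y", "z": the shift along the tool's x, y, z in m; "turn": the turn about the tool's z in degrees. In form: [{"claw": .., "x": .., "y": .., "z": .., "turn": ..}, ...]. A call has 1 to 10 rows; each row shifts and turns the commanded pose from where the row before left it, along the tool's axes as they then stand; what a row does not reach is not made up. A row lasts 1/8 s, in which the tool goes at most 62.5 mm and 10.7 degrees, less where a joint would pass 70% of its speed; a pose out of reach is approached as far as the arm can. A call is refused whole if a number of a shift passes 0.0625 or a number of a turn 10.7, either way. A call with a gripper value outside its range is refused whole. The fingers move at their own pace and stop on an object; "newtons" is the grip in N (left out, the last holds). Time passes only in rows, so rows that do not move let the fingers close. It gives the time, the measured TCP pose, the force and the opening at its end, in the units of the state.
- bot.read_state(): the state, without advancing time (a new reading comes with each control period).
- bot.read_camera(name): name is "side" or "top"; returns the picture (384x512x3 uint8, red, green, blue); there is no depth.
- bot.camera_params(name): a dict with "fx", "fy", "cx", "cy" (pixels), "world_to_cam" (4x4, takes a point from world to camera coordinates). Camera axes: x right, y up, looking along -z (the intrinsics and any distortion apply to the point x, -y, -z); pixel columns grow to the right and rows downward; lengths in m; the calibration is good to about 2 mm. A picture is of the moment at which its call begins. camera_params takes no time and is no camera call.
- bot.finish_job(): hands the job in, once; it reports no verdict.
The state is a dict: "time": time; "q": joint angles; "joint_vel": joint speeds; "joint_torque": joint torques, N m; "tool_pos": TCP position; "tcp_rot": TCP orientation; "wrist_force": force on the tool from outside, world axes, zero at the start; "torque": the same for the moment, N m; "width": opening from 0.0 (shut) to 1.0 (fully open).
Only numpy, scipy, OpenCV 4.12 (cv2) and the standard library are available. Lean on these libraries where they do the work, as an engineer would, in place of code of your own. Each camera call takes 0.05 s, during which the arm holds its last target. There are 200 camera calls.

## Working session

There is one attempt and no reset: what is moved stays moved. The work goes in short steps, Python scripts to look and compute and a tool call to move; the robot and the scene stay as the last step left them, time stands still between calls to the robot, and variables do not carry over. Pictures are saved under pics/ and viewed, about 8 in all and at most 12, crops included, and the job is handed in when it is done.

Besides the shell and the picture viewer there is one more tool, called after ">>>" in YAML: its name, and indented under it one key for each argument. jog_arm: Moves the arm, as the interface text tells. Its arguments: {"type":"object","properties":{"plan":{"type":"array","items":{"type":"object","properties":{"claw":{"type":"number"},"x":{"type":"number"},"y":{"type":"number"},"z":{"type":"number"},"turn":{"type":"number"}}}},"newtons":{"type":"number"}},"required":["plan"]}

```bash
ls; mkdir -p pics; python3 - <<'E'
from workcell import bot
import cv2,numpy as np
np.set_printoptions(precision=4,suppress=True)
for n in("side","top"):
    im=bot.read_camera(n); cv2.imwrite(f"pics/{n}0.png",cv2.resize(im[:,:,::-1],(800,600),interpolation=cv2.INTER_CUBIC)); cv2.imwrite(f"raw_{n}0.png",im[:,:,::-1])
    p=bot.camera_params(n); print(n,{k:v for k,v in p.items() if k!="world_to_cam"}); W=np.array(p["world_to_cam"]); print(W, -W[:3,:3].T@W[:3,3])
print(bot.read_state())
E
```

```text
pics
side {'fx': 374.786295862835, 'fy': 374.786295862835, 'cx': 254.5977780968082, 'cy': 188.06708500049655}
[[ 0.8728 -0.4879 -0.017  -0.5894]
 [ 0.288   0.4865  0.8249 -0.2444]
 [-0.3942 -0.7248  0.5651 -0.7745]
 [ 0.      0.      0.      1.    ]] [ 0.2795 -0.73    0.6293]
top {'fx': 422.0187303963834, 'fy': 422.0187303963834, 'cx': 258.10610364930307, 'cy': 196.9207557012479}
[[-0.0233 -0.9995 -0.0197 -0.0154]
 [ 0.9976 -0.0246  0.0649 -0.6425]
 [-0.0653 -0.0181  0.9977 -0.9361]
 [ 0.      0.      0.      1.    ]] [ 0.5794 -0.0481  0.9754]
{'time': 0.1, 'q': array([ 1.1991,  0.2647,  1.6053,  0.    ,  1.2737, -0.0369]), 'joint_vel': array([ 0.0013, -0.0028, -0.0034, -0.0027,  0.0012,  0.0013]), 'joint_torque': array([ -0.0003, -51.6705, -36.8591,  -0.0001,   0.0062,   0.    ]), 'tool_pos': array([0.2215, 0.6369, 0.2301]), 'tcp_rot': array([-0.5233, -3.0973,  0.0032]), 'wrist_force': array([ 0.601 ,  0.0601, -0.4528]), 'torque': array([ 0.0409,  0.0408, -0.0159]), 'width': 1.003462973997815}
```

View pics/top0.png

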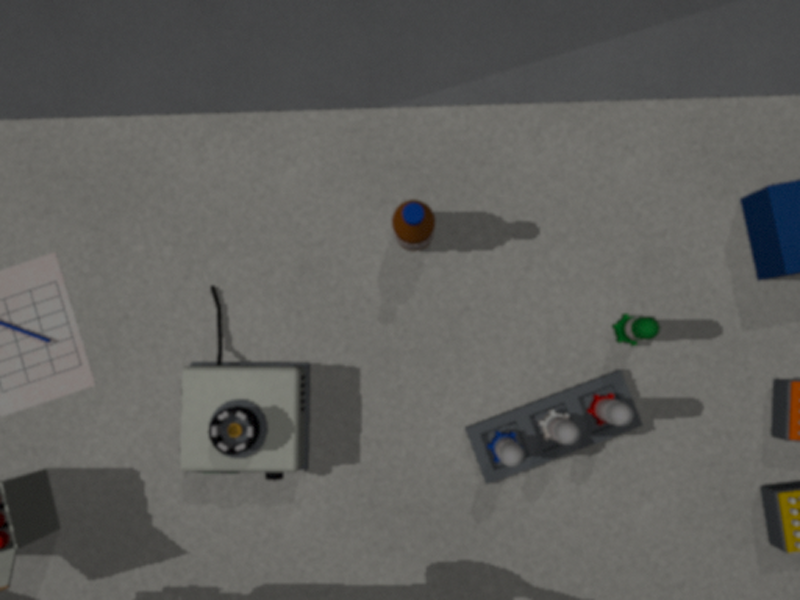

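View pics/side0.png

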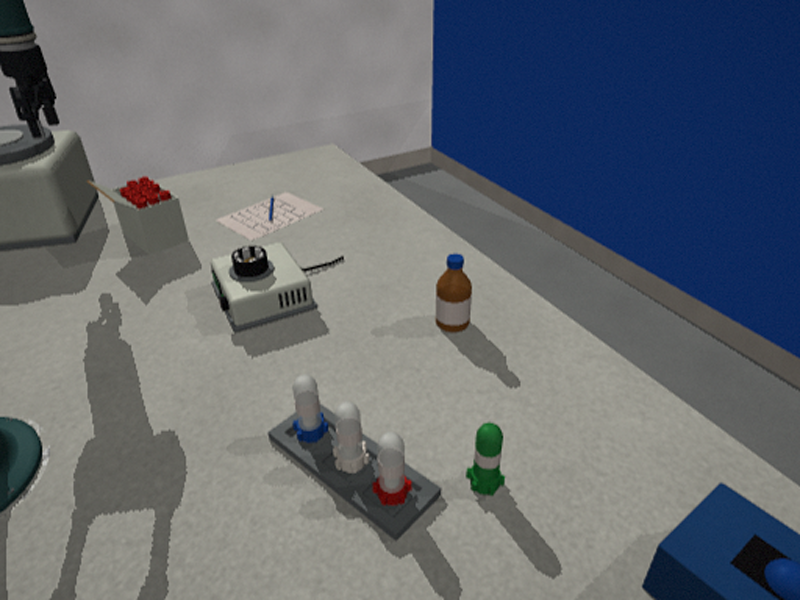

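Top view: red tube at about (610,408), with the white and blue tubes left of it; collar at (235,430). Side view: red tube at (392,465), collar at (249,260). Next is an enlarged mosaic.

```bash
python3 - <<'E'
import cv2,numpy as np
def crop(n,x,y,w,h):
    c=cv2.imread(f"raw_{n}0.png")[y:y+h,x:x+w]; c=cv2.convertScaleAbs(c,alpha=1.5)
    return cv2.resize(c,(400,300),interpolation=cv2.INTER_CUBIC)
m=np.vstack([np.hstack([crop("top",360,240,60,45),crop("top",120,252,60,45)]),np.hstack([crop("side",210,265,80,60),crop("side",130,145,60,45)])])
cv2.imwrite("pics/m1.png",m)
E
```

```text
(no output)
```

View pics/m1.png

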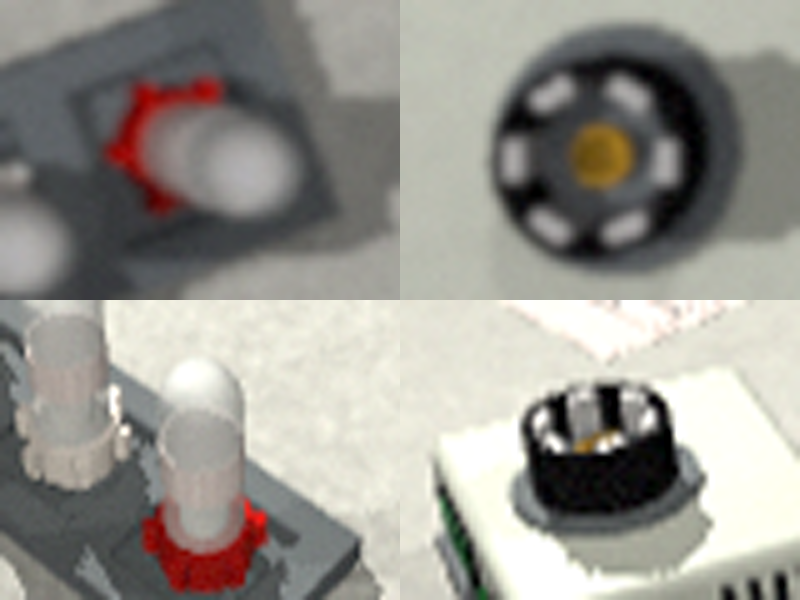

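Mosaic: in the top view the collar's six lands centre on panel (189,160), with lands near image angles 0/60/… degrees. The red ribs are at (210,88), (148,90), (113,155) and (160,207), so the cap centre is about (186,148).

```bash
cat > h.py <<'E'
import numpy as np,cv2
from workcell import bot
np.set_printoptions(precision=4,suppress=True)
def ray(n,u,v):
    p=bot.camera_params(n);W=np.array(p["world_to_cam"]);R=W[:3,:3]
    return -R.T@W[:3,3], R.T@np.array([(u-p["cx"])/p["fx"],-(v-p["cy"])/p["fy"],-1])
def at(n,u,v,z):
    c,d=ray(n,u,v); return c+d*(z-c[2])/d[2]
def proj(n,P):
    p=bot.camera_params(n);W=np.array(p["world_to_cam"]);q=W[:3,:3]@np.asarray(P)+W[:3,3]
    return np.array([p["cx"]+p["fx"]*q[0]/-q[2],p["cy"]-p["fy"]*q[1]/-q[2]])
def raw(x,y,s,x0,y0): return (x+.5)/s-.5+x0,(y+.5)/s-.5+y0
E
python3 - <<'E'
from h import *
from scipy.spatial.transform import Rotation as R
s=400/60
def ring(pts,x0,y0,z):
    P=np.array([at("top",*raw(x,y,s,x0,y0),z) for x,y in pts])[:,:2]
    from scipy.optimize import least_squares
    # centre, radius, phase
    f=lambda c:(lambda d:np.r_[np.hypot(*d.T)-c[2]])(P-c[:2])
    r=least_squares(f,[*P.mean(0),.024]).x
    d=P-r[:2]; a=np.degrees(np.arctan2(d[:,1],d[:,0])); print("centre",r,"angles",a, "mod60",np.degrees(np.angle(np.exp(6j*np.radians(a)).mean())/6)); return r
c=ring([(151,92),(229,94),(267,160),(224,229),(149,226),(115,158)],120,252,.1)
t=ring([(210,88),(148,90),(113,155),(160,207)],360,240,.024)
print("dome",at("top",*raw(248,172,s,360,240),.100), "hex centre",at("top",*raw(186,148,s,360,240),.024))
print("side cap",at("side",*raw(205,245,5,210,265),.014),"side dome",at("side",*raw(203,100,5,210,265),.1),"side collar",at("side",*raw(196,120,s,130,145),.1))
# stand corners at z=.014 (800px image) 
for u,v in [(467,428),(625,371),(640,422),(487,482)]: print(at("top",u/1.5625-.2,v/1.5625-.2,.014))
print("wh,blue,green dome",[at("top",u/1.5625-.2,v/1.5625-.2,.1)[:2] for u,v in [(567,431),(510,453),(646,328)]])
st=bot.read_state(); print(R.from_rotvec(st["tcp_rot"]).as_matrix())
E
```

```text
centre [0.4797 0.1987 0.0238] angles [  29.8401  -31.5422  -91.4064 -154.1575  147.1641   87.5053] mod60 27.900993185306202
centre [ 0.4909 -0.3128  0.0216] angles [-30.3956  26.8924  96.586  160.3443] mod60 -26.66975300080353
dome [ 0.4896 -0.3124  0.1   ] hex centre [ 0.4902 -0.3151  0.024 ]
side cap [ 0.4905 -0.3153  0.014 ] side dome [ 0.4904 -0.318   0.1   ] side collar [0.4799 0.1954 0.1   ]
[ 0.4668 -0.118   0.014 ]
[ 0.5435 -0.3479  0.014 ]
[ 0.4701 -0.366   0.014 ]
[ 0.3896 -0.1443  0.014 ]
wh,blue,green dome [array([ 0.4703, -0.2422]), array([ 0.4434, -0.1669]), array([ 0.6025, -0.3512])]
[[-0.9445  0.3285 -0.0008]
 [ 0.3286  0.9445 -0.0019]
 [ 0.0001 -0.0021 -1.    ]]
```

>>> jog_arm:
  plan:
    - {"claw": 0, "turn": 10.66}
    - {"claw": 0, "turn": 10.66}
    - {"claw": 0, "turn": 10.66}
    - {"claw": 0, "turn": 10.66}
    - {"claw": 0, "turn": 10.66}

```text
schema error: expected keys claw, x, y, z, turn
```

>>> jog_arm:
  plan:
    - {"claw": 0, "x": -0.0438, "y": 0.0102}
    - {"claw": 0, "x": -0.0438, "y": 0.0102}
    - {"claw": 0, "x": -0.0438, "y": 0.0102}
    - {"claw": 0, "x": -0.0438, "y": 0.0102}
    - {"claw": 0, "x": -0.0438, "y": 0.0102}
    - {"claw": 0, "x": -0.0438, "y": 0.0102}
    - {"claw": 0, "x": -0.0438, "y": 0.0102}
    - {"claw": 0, "x": -0.0438, "y": 0.0102}
    - {"claw": 0, "x": -0.0438, "y": 0.0102}
    - {"claw": 0, "x": -0.0438, "y": 0.0102}

```text
schema error: expected keys claw, x, y, z, turn
```

>>> jog_arm:
  plan:
    - {"claw": 0, "x": -0.055, "y": -0.0132}
    - {"claw": 0, "x": -0.055, "y": -0.0132}
    - {"claw": 0, "x": -0.055, "y": -0.0132}
    - {"claw": 0, "x": -0.055, "y": -0.0132}
    - {"claw": 0, "x": -0.055, "y": -0.0132}
    - {"claw": 0, "x": -0.055, "y": -0.0132}
    - {"claw": 0, "x": -0.055, "y": -0.0132}
    - {"claw": 0, "x": -0.055, "y": -0.0132}
    - {"claw": 0, "x": -0.055, "y": -0.0132}
    - {"claw": 0, "x": -0.055, "y": -0.0132}

```text
schema error: expected keys claw, x, y, z, turn
```

>>> jog_arm:
  plan:
    - {"claw": 0}
    - {"claw": 0}

```text
schema error: expected keys claw, x, y, z, turn
```

All keys are required in every row.

>>> jog_arm:
  plan:
    - {"claw": 0, "x": 0, "y": 0, "z": 0, "turn": 10.66}
    - {"claw": 0, "x": 0, "y": 0, "z": 0, "turn": 10.66}
    - {"claw": 0, "x": 0, "y": 0, "z": 0, "turn": 10.66}
    - {"claw": 0, "x": 0, "y": 0, "z": 0, "turn": 10.66}
    - {"claw": 0, "x": 0, "y": 0, "z": 0, "turn": 10.66}
    - {"claw": 0, "x": 0, "y": 0, "z": 0, "turn": 0}

```text
time: 0.85
tool_pos: [0.2217, 0.6372, 0.2306]
tcp_rot: [1.855, 2.535, -0.002]
wrist_force: [0.5, -0.5, -0.1]
width: 0.997
```

>>> jog_arm:
  plan:
    - {"claw": 0, "x": -0.0438, "y": 0.0102, "z": 0, "turn": 0}
    - {"claw": 0, "x": -0.0438, "y": 0.0102, "z": 0, "turn": 0}
    - {"claw": 0, "x": -0.0438, "y": 0.0102, "z": 0, "turn": 0}
    - {"claw": 0, "x": -0.0438, "y": 0.0102, "z": 0, "turn": 0}
    - {"claw": 0, "x": -0.0438, "y": 0.0102, "z": 0, "turn": 0}
    - {"claw": 0, "x": -0.0438, "y": 0.0102, "z": 0, "turn": 0}
    - {"claw": 0, "x": -0.0438, "y": 0.0102, "z": 0, "turn": 0}
    - {"claw": 0, "x": -0.0438, "y": 0.0102, "z": 0, "turn": 0}
    - {"claw": 0, "x": -0.0438, "y": 0.0102, "z": 0, "turn": 0}
    - {"claw": 0, "x": -0.0438, "y": 0.0102, "z": 0, "turn": 0}

```text
time: 2.1
tool_pos: [0.4514, 0.2491, 0.2312]
tcp_rot: [1.852, 2.538, 0.0]
wrist_force: [-0.1, 0.6, 0.0]
width: 0.999
```

>>> jog_arm:
  plan:
    - {"claw": 0, "x": -0.055, "y": -0.0132, "z": 0, "turn": 0}
    - {"claw": 0, "x": -0.055, "y": -0.0132, "z": 0, "turn": 0}
    - {"claw": 0, "x": -0.055, "y": -0.0132, "z": 0, "turn": 0}
    - {"claw": 0, "x": -0.055, "y": -0.0132, "z": 0, "turn": 0}
    - {"claw": 0, "x": -0.055, "y": -0.0132, "z": 0, "turn": 0}
    - {"claw": 0, "x": -0.055, "y": -0.0132, "z": 0, "turn": 0}
    - {"claw": 0, "x": -0.055, "y": -0.0132, "z": 0, "turn": 0}
    - {"claw": 0, "x": -0.055, "y": -0.0132, "z": 0, "turn": 0}
    - {"claw": 0, "x": -0.055, "y": -0.0132, "z": 0, "turn": 0}
    - {"claw": 0, "x": -0.055, "y": -0.0132, "z": 0, "turn": 0}

```text
time: 3.35
tool_pos: [0.4903, -0.3155, 0.2312]
tcp_rot: [1.852, 2.537, 0.0]
wrist_force: [1.0, -0.1, -0.2]
width: 1.002
```

>>> jog_arm:
  plan:
    - {"claw": 0, "x": 0, "y": 0, "z": 0, "turn": 0}
    - {"claw": 0, "x": 0, "y": 0, "z": 0, "turn": 0}

```text
time: 3.6
tool_pos: [0.4902, -0.3133, 0.2307]
tcp_rot: [-1.855, -2.534, -0.001]
wrist_force: [0.0, 0.3, 0.2]
width: 0.999
```

>>> jog_arm:
  plan:
    - {"claw": 0, "x": 0, "y": 0, "z": 0.05, "turn": 0}
    - {"claw": 0, "x": 0, "y": 0, "z": 0.05, "turn": 0}
    - {"claw": 0, "x": 0, "y": 0, "z": 0.04, "turn": 0}
    - {"claw": 0, "x": 0, "y": 0, "z": 0.025, "turn": 0}
    - {"claw": 0, "x": 0, "y": 0, "z": 0.015, "turn": 0}
    - {"claw": 0, "x": 0, "y": 0, "z": 0, "turn": 0}

```text
time: 4.35
tool_pos: [0.4901, -0.3122, 0.0505]
tcp_rot: [-1.854, -2.534, -0.0]
wrist_force: [0.0, -0.2, 0.5]
width: 1.004
```

```bash
python3 - <<'E'
from h import *
a=bot.read_camera("side");b=bot.read_camera("top")
A=cv2.resize(a[240:340,200:300,::-1],(400,400),interpolation=cv2.INTER_CUBIC);B=cv2.resize(b[215:315,330:430,::-1],(400,400),interpolation=cv2.INTER_CUBIC)
cv2.imwrite("pics/g1.png",cv2.convertScaleAbs(np.hstack([A,B]),alpha=1.4))
print(bot.read_state()["tool_pos"])
E
```

```text
[ 0.4915 -0.3137  0.0525]
```

View pics/g1.png

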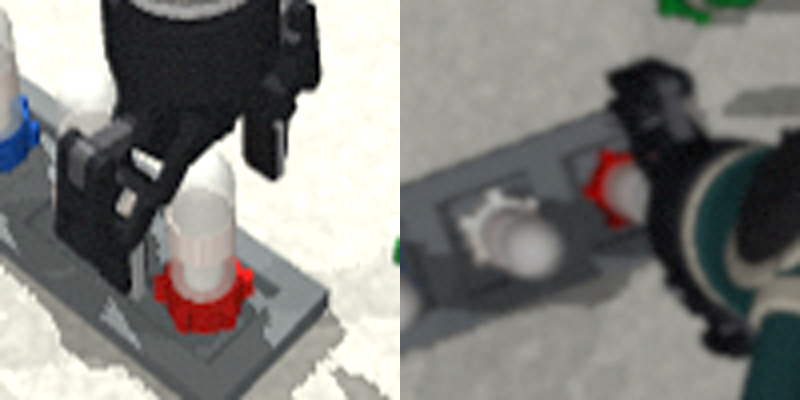

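The tube stands between the open fingers and the neighbouring tubes are clear. Closing now.

>>> jog_arm:
  plan:
    - {"claw": 0.4, "x": 0, "y": 0, "z": 0, "turn": 0}
    - {"claw": 0.55, "x": 0, "y": 0, "z": 0, "turn": 0}
    - {"claw": 0.65, "x": 0, "y": 0, "z": 0, "turn": 0}
    - {"claw": 0.8, "x": 0, "y": 0, "z": 0, "turn": 0}
    - {"claw": 1, "x": 0, "y": 0, "z": 0, "turn": 0}
    - {"claw": 1, "x": 0, "y": 0, "z": 0, "turn": 0}
    - {"claw": 1, "x": 0, "y": 0, "z": 0, "turn": 0}
    - {"claw": 1, "x": 0, "y": 0, "z": 0, "turn": 0}
  newtons: 60

```text
time: 5.45
tool_pos: [0.4912, -0.3142, 0.0521]
tcp_rot: [1.856, 2.533, -0.0]
wrist_force: [0.4, 0.5, 4.5]
width: 0.36
```

>>> jog_arm:
  plan:
    - {"claw": 1, "x": 0, "y": 0, "z": -0.01, "turn": 0}
    - {"claw": 1, "x": 0, "y": 0, "z": -0.02, "turn": 0}
    - {"claw": 1, "x": 0, "y": 0, "z": -0.04, "turn": 0}
    - {"claw": 1, "x": 0, "y": 0, "z": -0.04, "turn": 0}
    - {"claw": 1, "x": 0, "y": 0, "z": -0.03, "turn": 0}
    - {"claw": 1, "x": 0, "y": 0, "z": 0, "turn": 0}

```text
time: 6.2
tool_pos: [0.4926, -0.3151, 0.1959]
tcp_rot: [1.853, 2.528, 0.0]
wrist_force: [0.5, 0.1, -0.3]
width: 0.36
```

>>> jog_arm:
  plan:
    - {"claw": 1, "x": 0.03, "y": 0.009, "z": 0, "turn": 0}
    - {"claw": 1, "x": 0.05, "y": 0.0146, "z": 0, "turn": 0}
    - {"claw": 1, "x": 0.058, "y": 0.017, "z": 0, "turn": 0}
    - {"claw": 1, "x": 0.058, "y": 0.017, "z": 0, "turn": 0}
    - {"claw": 1, "x": 0.058, "y": 0.017, "z": 0, "turn": 0}
    - {"claw": 1, "x": 0.058, "y": 0.017, "z": 0, "turn": 0}
    - {"claw": 1, "x": 0.058, "y": 0.017, "z": 0, "turn": 0}
    - {"claw": 1, "x": 0.058, "y": 0.017, "z": 0, "turn": 0}
    - {"claw": 1, "x": 0.045, "y": 0.0135, "z": 0, "turn": 0}
    - {"claw": 1, "x": 0.018, "y": 0.0049, "z": 0, "turn": 0}

```text
time: 7.45
tool_pos: [0.4788, 0.1999, 0.1901]
tcp_rot: [-1.853, -2.536, 0.003]
wrist_force: [-0.1, -0.7, -0.2]
width: 0.36
```

>>> jog_arm:
  plan:
    - {"claw": 1, "x": 0, "y": 0, "z": 0, "turn": -9}
    - {"claw": 1, "x": 0, "y": 0, "z": 0, "turn": -9}
    - {"claw": 1, "x": 0, "y": 0, "z": 0, "turn": -9}
    - {"claw": 1, "x": 0, "y": 0, "z": 0, "turn": 0}

```text
time: 7.95
tool_pos: [0.4796, 0.1969, 0.1904]
tcp_rot: [-1.218, -2.895, 0.002]
wrist_force: [-0.1, -0.0, -0.1]
width: 0.359
```

```bash
python3 - <<'E'
from h import *
a=bot.read_camera("side");b=bot.read_camera("top")
cv2.imwrite("raw_side1.png",a[:,:,::-1])
A=cv2.resize(a[110:185,120:195,::-1],(525,525),interpolation=cv2.INTER_CUBIC);B=cv2.resize(b[240:315,110:150,::-1],(280,525),interpolation=cv2.INTER_CUBIC)
cv2.imwrite("pics/f1.png",cv2.convertScaleAbs(np.hstack([A,B])[:, :800],alpha=1.4))
s=bot.read_state();print(s["tool_pos"],s["tcp_rot"],s["wrist_force"],s["q"])
c=np.array([.4797,.198]);print("side proj mouth centre, cap centre",proj("side",[*c,.1]),proj("side",[*s["tool_pos"][:2],s["tool_pos"][2]-.046]))
E
```

```text
[0.4798 0.1972 0.1907] [-1.2192 -2.8946  0.0015] [ 0.5094  0.666  -0.2467] [ 0.342  -0.0017  1.9794 -0.0003  1.165  -0.4314]
side proj mouth centre, cap centre [158.6184 162.1839] [156.1042 148.1824]
```

View pics/f1.png

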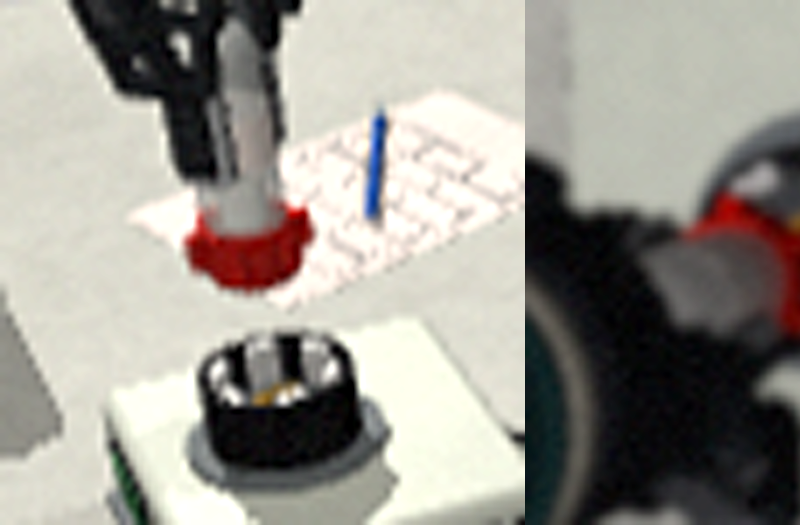

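The side view shows the cap held upright above the collar: cap about (250,250) and rim centre about (277,368) in the crop. I'll fit a model of the cap to the red pixels to measure its offset and rib angle.

```bash
cat > fit.py <<'E'
from h import *
from scipy.optimize import minimize
S=8
def ring(r,z,n=48): 
    a=np.arange(n)*2*np.pi/n; return np.c_[r*np.cos(a),r*np.sin(a),np.full(n,z)]
def rib(a):
    b=np.array([[r,w,z] for r in(15,24) for w in(-.003e3,.003e3) for z in(6,22)],float)
    b[b[:,2]==6]*=[1,1,1]; c,s=np.cos(a),np.sin(a); return b@np.array([[c,s,0],[-s,c,0],[0,0,1]])
def render(n,x,y,z,yaw,box):
    x0,y0,w,h=box; im=np.zeros((h*S,w*S),np.uint8)
    p=bot.camera_params(n);W=np.array(p["world_to_cam"])
    def hull(P,v):
        q=(P/1000+[x,y,z])@W[:3,:3].T+W[:3,3]
        uv=np.c_[p["cx"]-p["fx"]*q[:,0]/q[:,2],p["cy"]+p["fy"]*q[:,1]/q[:,2]]
        uv=((uv-[x0,y0]+.5)*S).astype(np.float32)
        cv2.fillConvexPoly(im,np.round(cv2.convexHull(uv)*16).astype(np.int32),v,shift=4)
    hull(np.r_[ring(16.5,0),ring(19,6)],255); hull(np.r_[ring(19,6),ring(19,24)],255)
    for k in range(6): hull(rib(yaw+k*np.pi/3),255)
    hull(np.r_[ring(16,24.5),ring(16,92)],0)
    return cv2.resize(im,(w,h),interpolation=cv2.INTER_AREA)/255.
def red(img):
    f=img.astype(float); return np.clip((f[...,0]-np.maximum(f[...,1],f[...,2]))/60,0,1)
def fit(n,img,x,y,z,box,fixed_yaw=None):
    x0,y0,w,h=box; c=img[y0:y0+h,x0:x0+w]; m=red(c); 
    wt=np.ones_like(m)
    if n=="top": wt=cv2.dilate(((c.max(2)<45)).astype(np.uint8),np.ones((3,3)))==0
    best=[]
    for yd in range(-30,30,5):
        f=lambda v:(wt*(render(n,x+v[0]/1e3,y+v[1]/1e3,z,np.radians(v[2]*5),box)-m)**2).sum()
        r=minimize(f,[0,0,yd/5],method="Nelder-Mead",options=dict(initial_simplex=[[0,0,yd/5],[3,0,yd/5],[0,3,yd/5],[0,0,yd/5+1]],maxiter=120)); best.append((r.fun,r.x[0],r.x[1],r.x[2]*5))
    best.sort(); print(n,"m",m.sum()); print(np.array(best[:4])); return best[0]
E
python3 - <<'E'
from fit import *
s=bot.read_state(); t=s["tool_pos"]; z=t[2]-.046
a=bot.read_camera("side");b=bot.read_camera("top"); cv2.imwrite("raw_top1.png",b[:,:,::-1])
fit("side",a,t[0],t[1],z,(140,125,35,35)); fit("top",b,t[0],t[1],z,(120,255,45,45))
# initial red in stand (jaw was then 27deg lower)
A=cv2.imread("raw_side0.png")[...,::-1];B=cv2.imread("raw_top0.png")[...,::-1]
fit("side",A,.490,-.314,.006,(225,280,50,50)); fit("top",B,.490,-.314,.006,(365,240,50,45))
# collar in initial images: land blobs (top)
g=cv2.cvtColor(cv2.imread("raw_top0.png")[252:297,120:180],cv2.COLOR_BGR2GRAY); u=cv2.resize(g,None,fx=8,fy=8,interpolation=cv2.INTER_CUBIC)
n,l,st,c=cv2.connectedComponentsWithStats((u>90).astype(np.uint8))
P=np.array([at("top",*raw(*c[i],8,120,252),.1)[:2] for i in range(n) if 500<st[i,4]<6000]); print(st[:,4],P)
E
```

```text
side m 220.73333333333332
[[16.1098  0.4801  2.5304  0.3667]
 [16.1312  0.498   2.5887  1.3469]
 [16.1529  0.4598  2.4452  1.4775]
 [16.1534  0.4578  2.4556  1.3593]]
top m 166.58333333333331
[[15.3757 -1.6939  2.6959  0.8518]
 [15.4194 -1.713   2.699   0.8496]
 [15.4251 -1.6417  2.6866  1.8674]
 [15.4297 -1.6956  2.6881  2.1632]]Traceback (most recent call last):
  File "<stdin>", line 7, in <module>
  File "fit.py", line 30, in fit
    r=minimize(f,[0,0,yd/5],method="Nelder-Mead",options=dict(initial_simplex=[[0,0,yd/5],[3,0,yd/5],[0,3,yd/5],[0,0,yd/5+1]],maxiter=120)); best.append((r.fun,r.x[0],r.x[1],r.x[2]*5))
    res = _minimize_neldermead(fun, x0, args, callback, bounds=bounds,
                               **options)
    fsim[j] = func(sim[j])
              ~~~~^^^^^^^^
    fx = function(np.copy(x), *(wrapper_args + args))
  File "fit.py", line 29, in <lambda>
    f=lambda v:(wt*(render(n,x+v[0]/1e3,y+v[1]/1e3,z,np.radians(v[2]*5),box)-m)**2).sum()
                    ~~~~~~^^^^^^^^^^^^^^^^^^^^^^^^^^^^^^^^^^^^^^^^^^^^^^^^^^
  File "fit.py", line 11, in render
    p=bot.camera_params(n);W=np.array(p["world_to_cam"])
ValueError: time passes only in moves, steps and waits
```

```bash
sed -i 's/^S=8/from functools import lru_cache\nCP=lru_cache(bot.camera_params)\nS=8/; s/p=bot.camera_params(n);/p=CP(n);/' fit.py; python3 - <<'E'
from fit import *
A=cv2.imread("raw_side0.png")[...,::-1];B=cv2.imread("raw_top0.png")[...,::-1]
g=B[252:297,120:180].max(2); u=cv2.resize(g,None,fx=8,fy=8,interpolation=cv2.INTER_CUBIC)
for th in (80,95,110):
    n,l,st,c=cv2.connectedComponentsWithStats((u>th).astype(np.uint8))
    P=np.array([at("top",*raw(*c[i],8,120,252),.1)[:2] for i in range(n) if 500<st[i,4]<6000 and abs(c[i,0]/8-29)<20])
    d=P-P.mean(0); print(th,len(P),P.mean(0),np.hypot(*d.T)*1e3,np.sort(np.degrees(np.arctan2(d[:,1],d[:,0]))))
# collar outer black mask, both views: model hull r31 z .070-.1 minus nothing
def cyl(n,x,y,box,zb):
    x0,y0,w,h=box;im=np.zeros((h*S,w*S),np.uint8);p=CP(n);W=np.array(p["world_to_cam"])
    for P in (np.r_[ring(31,100),ring(31,zb)],):
        q=(P/1000+[x,y,0])@W[:3,:3].T+W[:3,3]; uv=np.c_[p["cx"]-p["fx"]*q[:,0]/q[:,2],p["cy"]+p["fy"]*q[:,1]/q[:,2]]
        cv2.fillConvexPoly(im,np.round(cv2.convexHull(((uv-[x0,y0]+.5)*S).astype(np.float32))*16).astype(np.int32),255,shift=4)
    return cv2.resize(im,(w,h),interpolation=cv2.INTER_AREA)/255.
for n,I,box in (("side",A,(140,150,40,35)),("top",B,(125,255,50,40))):
    x0,y0,w,h=box;k=(I[y0:y0+h,x0:x0+w].max(2)<45).astype(np.uint8)
    cs,_=cv2.findContours(k,cv2.RETR_EXTERNAL,cv2.CHAIN_APPROX_NONE); m=np.zeros((h,w),np.uint8);cv2.fillPoly(m,[cv2.convexHull(max(cs,key=cv2.contourArea))],1)
    for zb0 in (68,75,80):
        r=min((minimize(lambda v:((cyl(n,.48+v[0]/1e3,.197+v[1]/1e3,box,v[2]*3)-m)**2).sum(),[0,0,zb0/3],method="Nelder-Mead",options=dict(initial_simplex=[[0,0,zb0/3],[3,0,zb0/3],[0,3,zb0/3],[0,0,zb0/3+2]])) for _ in [0]),key=lambda r:r.fun)
        print(n,m.sum(),r.fun,.48+r.x[0]/1e3,.197+r.x[1]/1e3,r.x[2]*3)
fit("top",B,.490,-.314,.006,(365,240,50,45));fit("side",A,.490,-.314,.006,(225,280,50,50))
E
```

```text
80 7 [0.4796 0.1982] [23.9915 22.734   5.7772 24.6022 22.4106 24.0376 23.171 ] [-153.4614  -93.0894  -77.8176  -30.5727   30.6386   88.5021  146.9175]
95 7 [0.4797 0.1978] [24.0863 22.6664  7.7825 24.9662 22.1976 24.3664 23.1439] [-154.01    -93.1457  -78.8945  -29.5976   31.5428   88.8075  146.1382]<stdin>:7: RuntimeWarning: Mean of empty slice.
  ret = ret.dtype.type(ret / rcount)
Traceback (most recent call last):
TypeError: hypot() takes from 2 to 3 positional arguments but 0 were given
```

```bash
python3 - <<'E'
from fit import *
A=cv2.imread("raw_side0.png")[...,::-1];B=cv2.imread("raw_top0.png")[...,::-1]
def cyl(n,x,y,box,zb):
    x0,y0,w,h=box;im=np.zeros((h*S,w*S),np.uint8);p=CP(n);W=np.array(p["world_to_cam"])
    P=np.r_[ring(31,100),ring(31,zb)]
    q=(P/1000+[x,y,0])@W[:3,:3].T+W[:3,3]; uv=np.c_[p["cx"]-p["fx"]*q[:,0]/q[:,2],p["cy"]+p["fy"]*q[:,1]/q[:,2]]
    cv2.fillConvexPoly(im,np.round(cv2.convexHull(((uv-[x0,y0]+.5)*S).astype(np.float32))*16).astype(np.int32),255,shift=4)
    return cv2.resize(im,(w,h),interpolation=cv2.INTER_AREA)/255.
for n,I,box in (("side",A,(140,150,40,35)),("top",B,(125,255,50,40))):
  for th in (40,60):
    x0,y0,w,h=box;k=(I[y0:y0+h,x0:x0+w].max(2)<th).astype(np.uint8)
    cs,_=cv2.findContours(k,cv2.RETR_EXTERNAL,cv2.CHAIN_APPROX_NONE); m=np.zeros((h,w),np.uint8);cv2.fillPoly(m,[cv2.convexHull(max(cs,key=cv2.contourArea))],1)
    r=minimize(lambda v:((cyl(n,.48+v[0]/1e3,.197+v[1]/1e3,box,v[2]*3)-m)**2).sum(),[0,0,25],method="Nelder-Mead",options=dict(initial_simplex=[[0,0,25],[3,0,25],[0,3,25],[0,0,27]]))
    print(n,th,m.sum(),r.fun,.48+r.x[0]/1e3,.197+r.x[1]/1e3,r.x[2]*3)
fit("top",B,.490,-.314,.006,(365,240,50,45));fit("side",A,.490,-.314,.006,(225,280,50,50))
E
```

```text
side 40 334 21.521138023836983 0.4762757655700529 0.17938597874894996 81.98827133302653
side 60 459 22.28255286428297 0.4796321617360598 0.1914737234556146 65.59661402651106
top 40 419 282.01424067666284 0.4838115571709465 0.18654611881391872 99.9991581230009
top 60 991 65.33806997308727 0.4783192826747933 0.1970726786119885 36.240851551166315
top m 147.4
[[  8.0896   0.2257  -1.3056 -26.011 ]
 [  8.1186   0.2307  -1.2999 -26.0603]
 [  8.1257   0.2283  -1.2061  34.0553]
 [  8.13     0.2485  -1.2681  34.1948]]
side m 293.3333333333333
[[ 15.4866   0.9825   0.21   -25.5346]
 [ 15.5005   0.967    0.2139 -25.4917]
 [ 15.5284   0.973    0.1919 -25.5307]
 [ 15.5343   0.9911   0.2027  34.4226]]
```

>>> jog_arm:
  plan:
    - {"claw": 1, "x": -0.0015, "y": 0.0004, "z": 0, "turn": 2.8}
    - {"claw": 1, "x": 0, "y": 0, "z": 0.015, "turn": 0}
    - {"claw": 1, "x": 0, "y": 0, "z": 0.015, "turn": 0}
    - {"claw": 1, "x": 0, "y": 0, "z": 0.01, "turn": 0}
    - {"claw": 1, "x": 0, "y": 0, "z": 0, "turn": 0}

```text
time: 8.78
tool_pos: [0.4802, 0.1967, 0.1494]
tcp_rot: [-1.284, -2.865, 0.004]
wrist_force: [0.0, -0.2, -0.5]
width: 0.361
```

```bash
python3 - <<'E'
from fit import *
s=bot.read_state(); t=s["tool_pos"]; print(t,s["tcp_rot"],s["wrist_force"]); z=t[2]-.046
a=bot.read_camera("side");b=bot.read_camera("top")
fit("side",a,t[0],t[1],z,(140,135,35,40)); fit("top",b,t[0],t[1],z,(120,255,45,45))
A=cv2.resize(a[125:185,130:190,::-1],(400,400),interpolation=cv2.INTER_CUBIC);B=cv2.resize(b[245:305,120:180,::-1],(400,400),interpolation=cv2.INTER_CUBIC)
cv2.imwrite("pics/f2.png",cv2.convertScaleAbs(np.hstack([A,B]),alpha=1.5))
E
```

```text
[0.4802 0.1967 0.1494] [-1.2837 -2.8647  0.0037] [ 0.0192 -0.1804 -0.5395]
side m 202.83333333333334
[[14.9419 -0.172   1.2351 -1.2789]
 [14.9588 -0.157   1.2502 -1.4709]
 [14.9708 -0.222   0.933  -1.9122]
 [14.9729 -0.2108  0.9755 -2.1626]]
top m 138.85
[[ 7.9698 -1.6979  3.0302  2.0004]
 [ 7.9749 -1.701   2.9469  2.1531]
 [ 7.9892 -1.633   3.0159  1.9157]
 [ 7.9964 -1.6922  3.1369  1.4899]]
```

View pics/f2.png

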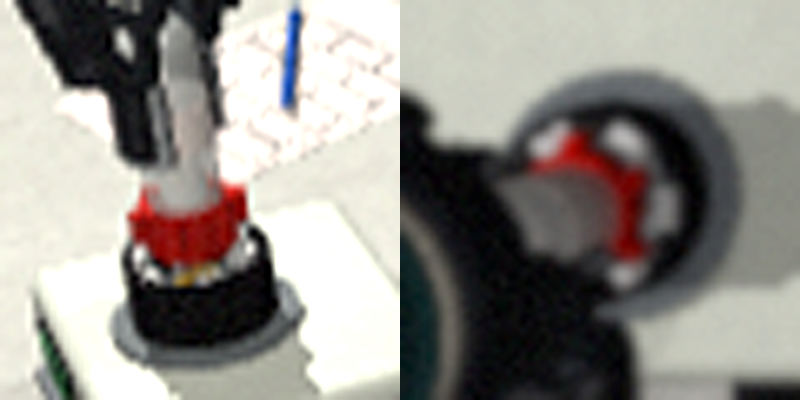

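The cap is just above the mouth, with the visible ribs nearly opposite the grooves. Both views agree on a further shift of about 1 mm. Descending gently.

>>> jog_arm:
  plan:
    - {"claw": 1, "x": -0.001, "y": 0.0003, "z": 0, "turn": 0}
    - {"claw": 1, "x": 0, "y": 0, "z": 0.003, "turn": 0}
    - {"claw": 1, "x": 0, "y": 0, "z": 0.003, "turn": 0}
    - {"claw": 1, "x": 0, "y": 0, "z": 0, "turn": 0}
    - {"claw": 1, "x": 0, "y": 0, "z": 0, "turn": 0}

```text
time: 9.5
tool_pos: [0.4823, 0.1965, 0.1452]
tcp_rot: [-1.285, -2.867, 0.0]
wrist_force: [0.4, 0.1, 0.1]
width: 0.361
```

>>> jog_arm:
  plan:
    - {"claw": 1, "x": 0, "y": 0, "z": 0.002, "turn": 0}
    - {"claw": 1, "x": 0, "y": 0, "z": 0.001, "turn": 0}
    - {"claw": 1, "x": 0, "y": 0, "z": 0, "turn": 0}

```text
time: 9.88
tool_pos: [0.4823, 0.1968, 0.1425]
tcp_rot: [-1.285, -2.867, -0.001]
wrist_force: [-2.2, -0.1, 2.4]
width: 0.36
```

>>> jog_arm:
  plan:
    - {"claw": 1, "x": 0.0005, "y": -0.0005, "z": 0, "turn": 0}
    - {"claw": 1, "x": 0, "y": 0, "z": 0, "turn": 0}

```text
time: 10.12
tool_pos: [0.4817, 0.1966, 0.1423]
tcp_rot: [1.285, 2.867, 0.0]
wrist_force: [0.4, 0.5, -0.0]
width: 0.363
```

>>> jog_arm:
  plan:
    - {"claw": 1, "x": 0, "y": 0, "z": 0.001, "turn": 0}
    - {"claw": 1, "x": 0, "y": 0, "z": 0, "turn": 0}

```text
time: 10.38
tool_pos: [0.4814, 0.1967, 0.141]
tcp_rot: [-1.285, -2.866, -0.0]
wrist_force: [-0.3, 1.4, -0.1]
width: 0.36
```

>>> jog_arm:
  plan:
    - {"claw": 1, "x": 0.0003, "y": 0.0002, "z": 0.001, "turn": 0}
    - {"claw": 1, "x": 0, "y": 0, "z": 0.001, "turn": 0}
    - {"claw": 1, "x": 0, "y": 0, "z": 0, "turn": 0}

```text
time: 10.75
tool_pos: [0.4814, 0.1968, 0.1389]
tcp_rot: [-1.285, -2.866, 0.001]
wrist_force: [-0.6, 1.2, -0.8]
width: 0.358
```

>>> jog_arm:
  plan:
    - {"claw": 1, "x": 0, "y": 0, "z": 0.001, "turn": 0}
    - {"claw": 1, "x": 0, "y": 0, "z": 0, "turn": 0}

```text
time: 11.0
tool_pos: [0.4814, 0.1969, 0.1381]
tcp_rot: [-1.285, -2.867, 0.0]
wrist_force: [-1.8, 1.4, -0.4]
width: 0.361
```

>>> jog_arm:
  plan:
    - {"claw": 1, "x": 0.0005, "y": 0, "z": 0, "turn": 0}
    - {"claw": 1, "x": 0, "y": 0, "z": 0.001, "turn": 0}
    - {"claw": 1, "x": 0, "y": 0, "z": 0.001, "turn": 0}
    - {"claw": 1, "x": 0, "y": 0, "z": 0, "turn": 0}

```text
time: 11.5
tool_pos: [0.4813, 0.1972, 0.1362]
tcp_rot: [1.285, 2.867, -0.0]
wrist_force: [0.6, 0.5, -0.4]
width: 0.36
```

>>> jog_arm:
  plan:
    - {"claw": 1, "x": 0, "y": 0, "z": 0.0015, "turn": 0}
    - {"claw": 1, "x": 0, "y": 0, "z": 0, "turn": 0}

```text
time: 11.75
tool_pos: [0.4812, 0.1972, 0.1346]
tcp_rot: [1.285, 2.867, -0.0]
wrist_force: [0.0, -0.6, -1.1]
width: 0.357
```

```bash
python3 -c "
from h import *
s=bot.read_state();print(s['tool_pos'],s['wrist_force'],s['torque'])"
```

```text
[0.4812 0.1972 0.1346] [ 0.0304 -0.5574 -1.0705] [-0.0158 -0.0168 -0.0303]
```

Meshed and free of side load: 5 mm below where unmeshed ribs would have stopped. On to the seat.

>>> jog_arm:
  plan:
    - {"claw": 1, "x": 0, "y": 0, "z": 0.0015, "turn": 0}
    - {"claw": 1, "x": 0, "y": 0, "z": 0.0015, "turn": 0}
    - {"claw": 1, "x": 0, "y": 0, "z": 0, "turn": 0}

```text
time: 12.12
tool_pos: [0.4812, 0.1972, 0.1316]
tcp_rot: [-1.285, -2.867, 0.0]
wrist_force: [0.5, -0.2, 0.3]
width: 0.36
```

>>> jog_arm:
  plan:
    - {"claw": 1, "x": 0, "y": 0, "z": 0.0015, "turn": 0}
    - {"claw": 1, "x": 0, "y": 0, "z": 0.0015, "turn": 0}
    - {"claw": 1, "x": 0, "y": 0, "z": 0, "turn": 0}

```text
time: 12.5
tool_pos: [0.4811, 0.1972, 0.1286]
tcp_rot: [-1.285, -2.867, 0.0]
wrist_force: [-0.3, -0.2, -1.2]
width: 0.356
```

>>> jog_arm:
  plan:
    - {"claw": 1, "x": 0, "y": 0, "z": 0.0015, "turn": 0}
    - {"claw": 1, "x": 0, "y": 0, "z": 0, "turn": 0}

```text
time: 12.75
tool_pos: [0.4814, 0.1974, 0.1276]
tcp_rot: [1.285, 2.867, 0.0]
wrist_force: [-1.0, -0.4, 2.3]
width: 0.36
```

>>> jog_arm:
  plan:
    - {"claw": 1, "x": 0, "y": 0, "z": 0.0015, "turn": 0}
    - {"claw": 1, "x": 0, "y": 0, "z": 0.0015, "turn": 0}
    - {"claw": 1, "x": 0, "y": 0, "z": 0, "turn": 0}
  newtons: 80

```text
time: 13.12
tool_pos: [0.4814, 0.1974, 0.1247]
tcp_rot: [1.285, 2.867, 0.0]
wrist_force: [-1.6, 0.4, 4.7]
width: 0.354
```

>>> jog_arm:
  plan:
    - {"claw": 1, "x": 0, "y": 0, "z": 0.001, "turn": 0}
    - {"claw": 1, "x": 0, "y": 0, "z": 0.001, "turn": 0}
    - {"claw": 1, "x": 0, "y": 0, "z": 0, "turn": 0}

```text
time: 13.5
tool_pos: [0.4814, 0.1974, 0.123]
tcp_rot: [1.285, 2.867, 0.0]
wrist_force: [-2.2, -1.3, 6.2]
width: 0.354
```

>>> jog_arm:
  plan:
    - {"claw": 1, "x": 0, "y": 0, "z": 0.0007, "turn": 0}
    - {"claw": 1, "x": 0, "y": 0, "z": 0, "turn": 0}

```text
time: 13.75
tool_pos: [0.4814, 0.1974, 0.1224]
tcp_rot: [1.285, 2.867, 0.0]
wrist_force: [-2.5, -0.2, 8.7]
width: 0.354
```

>>> jog_arm:
  plan:
    - {"claw": 1, "x": 0, "y": 0, "z": 0.0005, "turn": 0}
    - {"claw": 1, "x": 0, "y": 0, "z": 0, "turn": 0}

```text
time: 14.0
tool_pos: [0.4814, 0.1974, 0.1221]
tcp_rot: [1.285, 2.867, 0.0]
wrist_force: [-3.0, -0.8, 8.9]
width: 0.358
```

>>> jog_arm:
  plan:
    - {"claw": 1, "x": 0, "y": 0, "z": 0.0005, "turn": 0}
    - {"claw": 1, "x": 0, "y": 0, "z": 0, "turn": 0}

```text
time: 14.25
tool_pos: [0.4815, 0.1974, 0.1221]
tcp_rot: [1.285, 2.867, 0.0]
wrist_force: [-3.9, -1.3, 11.5]
width: 0.354
```

>>> jog_arm:
  plan:
    - {"claw": 1, "x": 0, "y": 0, "z": 0.0006, "turn": 0}
    - {"claw": 1, "x": 0, "y": 0, "z": 0, "turn": 0}
    - {"claw": 1, "x": 0, "y": 0, "z": 0, "turn": 0}
    - {"claw": 1, "x": 0, "y": 0, "z": 0, "turn": 0}
    - {"claw": 1, "x": 0, "y": 0, "z": 0, "turn": 0}

```text
time: 14.88
tool_pos: [0.4815, 0.1974, 0.1221]
tcp_rot: [1.285, 2.866, 0.001]
wrist_force: [-6.6, -2.0, 14.5]
width: 0.354
```

```bash
python3 - <<'E'
from h import *
a=bot.read_camera("side");b=bot.read_camera("top")
A=cv2.resize(a[125:185,130:190,::-1],(400,400),interpolation=cv2.INTER_CUBIC);B=cv2.resize(b[::,:,::-1],(400,300)); B=cv2.copyMakeBorder(B,0,100,0,0,cv2.BORDER_CONSTANT)
cv2.imwrite("pics/f3.png",cv2.convertScaleAbs(np.hstack([A,B]),alpha=1.5))
s=bot.read_state();print(s['tool_pos'],s['wrist_force'],s['width'])
E
```

```text
[0.4815 0.1974 0.1221] [-6.3664 -2.0286 14.7462] 0.36085223380533304
```

View pics/f3.png

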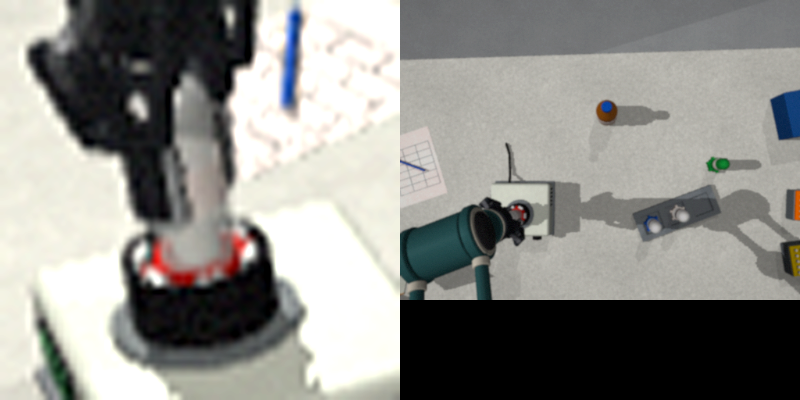

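The cap is flush with the rim and its ribs sit between the lands. The other tubes and the bottle haven't moved. Handing in.

```bash
python3 -c "
from h import *
print(bot.finish_job()); s=bot.read_state();print(s['time'],s['tool_pos'],s['wrist_force'],s['width'])"
```

```text
the job is handed in; nothing more can be done
None
the job is handed in; nothing more can be done
```

The red-capped tube is fitted in the homogeniser's collar and pressed down to the stop, and the gripper was still holding and pressing it when I handed the job in. It stayed cap-down the whole way, and the whole run took about 15 s of the 54 s allowed.

- **Fit:** I turned the tube to line the ribs up with the grooves. I corrected its position twice, by 1–1.5 mm, from the camera views. It touched the collar once on the way in, at about 3 N, and I shifted it about 0.7 mm to clear that.
- **Seat:** the cap met the seat at a tool height of about 128 mm. The force then rose steadily until the tool stopped at 122.1 mm, which matches the 6 mm of seat travel. Pushing further only raised the force, to 14.7 N against the 9 N needed at the stop.
- **Last picture:** the cap is flush with the rim with its ribs between the lands. The blue and white tubes and the bottle are where they stood.

**Disagreements:**
- A side load of about 6.5 N remained on the tool while pressing. I left it because nothing slipped or shifted.
- The cameras and the arm's own readings disagreed by 2–3 mm on the tube's position. I used the cap's position relative to the collar in each view instead.
- Fitting the collar's outline directly did not work, so I took its position from the lands and the rim edges.

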